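# Restack the glass-brush washer spindle

## Task

Thread the three white square-holed collars from the drainer tray onto the upright spindle of the glass-brush washer: the largest at the bottom, then the middle one, the smallest on top, each turned onto the square drive and slid fully home, lying flat on the one below, then let go. Work gently: the spindle is sprung and must never be pushed down by more than about a centimetre. Leave the other bar things where they are.

Things in the scene. Friction and masses are not known exactly. Their poses are not given: they have to be found in the camera images.
- seat (a point): Centre of the top face of the spindle's round seat (dark steel disc, 68 mm across), on the vertical spindle axis, about 70 mm above the counter; z up. Seat and spindle are one sprung unit: pushed down, they start to sink at about 4 N, then 1 mm for each further 1 N (stop at 20 mm), and spring back. It moves with them.
- shoulder (a point): Flat square shoulder on the axis, 40 mm above the seat: top of the steel square drive, 20 by 20 mm, that rises from the seat. The square's angle about the axis differs every time and is NOT given by any axes listed; the motor gear (0.8 N m) keeps it from turning. A collar passes the square (1.25 mm play each side) only within about 7 degrees of the right angle, which repeats every 90 degrees.
- spindle_top (a point): Tip of the spindle, 54 mm above the seat. From the shoulder a round pilot, 19 mm across, rises 9 mm, then tapers to 10 mm across at the tip. A collar passes the pilot at any angle and lands on the shoulder: keep a light load on it there and turn it; at the matching angle the spindle springs back up into the hole and the load falls away.
- washer: Glass-brush washer: low steel motor box 150 by 130 mm, 42 mm high, fixed to the counter, with the seat and spindle at its centre. Origin: centre of its underside; x and y along its sides.
- tray: Drainer tray, 178 by 378 mm, floor 4 mm thick, rim 9 mm high, fixed. Origin: centre of its underside; y along its long side. The collars lie on its floor in a row along its y, about 118 mm apart, in any order.
- collar_large: White plastic collar, round outside, with a square 22.5 mm hole through it along its own z axis, the hole's sides parallel to the collar's x and y axes. Origin: centre of its underside, z up. Lies flat on the tray. 64 mm across, 16 mm high, about 70 g.
- collar_middle: White plastic collar, round outside, with a square 22.5 mm hole through it along its own z axis, the hole's sides parallel to the collar's x and y axes. Origin: centre of its underside, z up. Lies flat on the tray. 52 mm across, 14 mm high, about 50 g.
- collar_small: White plastic collar, round outside, with a square 22.5 mm hole through it along its own z axis, the hole's sides parallel to the collar's x and y axes. Origin: centre of its underside, z up. Lies flat on the tray. 42 mm across, 12 mm high, about 30 g.
- drip_ring: Bystander: black rubber ring with a round hole, 46 mm across, 8 mm high, on the tray. Origin: centre of underside.
- opener: Bystander: flat steel bottle opener, 110 mm long, 4 mm thick. Origin: near its middle, underside.
- snifter: Bystander: stemmed glass, upside down, 138 mm high, 82 mm across. Origin: centre of underside.
- tumbler: Bystander: small glass, upside down, 85 mm high, 66 mm across. Origin: centre of underside.
- coasters: Bystander: pile of three round coasters, 94 mm across, 12 mm high. Origin: centre of underside.
- jigger: Bystander: steel double-cone bar measure, 66 mm high, 42 mm across. Origin: centre of underside.
- syrup: Bystander: amber bottle, 190 mm high, 62 mm across. Origin: centre of underside.
Things that resemble listed ones, but are neither listed nor needed, are in the scene too. What is shaped like the collar_middle but brown or green is not meant. Leave any green look-alike of the washer alone.

How it is judged (in metres and radians):
On the way, in this order (a step that is already met when the one before it is completed fails the run):
1. the large collar is home on the seat (z of collar_large in the frame of seat between -0.002 and 0.0025 m and horizontal distance between collar_large and seat below 0.0035 m and angle between collar_large's own z axis and vertical below 0.06 rad), for 0.2 s.
2. the middle collar is home on the large one (all of step 1 and z of collar_middle in the frame of seat between 0.014 and 0.0185 m and horizontal distance between collar_middle and seat below 0.0035 m and angle between collar_middle's own z axis and vertical below 0.06 rad), for 0.2 s.
3. the small collar is home on the middle one (all of step 2 and z of collar_small in the frame of seat between 0.028 and 0.0325 m and horizontal distance between collar_small and seat below 0.0035 m and angle between collar_small's own z axis and vertical below 0.06 rad), for 0.2 s.
At the end, for the whole second after the job is handed in: All three collars are threaded on the spindle's square in order, large, middle, small from the seat up: undersides 0, 16 and 30 mm above the seat (within about 2 mm), within 3.5 mm of the axis, flat within 0.06 rad, at rest, the sprung seat back up (within 3 mm) and nothing held (all of step 3 and distance of seat from where it was at the start of the episode below 0.003 m and linear speed of each of collar_large, collar_middle, collar_small below 0.02 m/s); the robot touches nothing.
It fails at once if the sprung spindle is pushed down by more than 12 mm (distance of seat from where it was at the start of the episode above 0.012 m).
It fails at once if a bystander is moved by more than 30 mm (distance of any of drip_ring, opener, snifter, tumbler, coasters, jigger, syrup from where it was at the start of the episode above 0.03 m).
It fails at once if a standing glass, bottle or measure is tipped (angle between any of snifter, tumbler, jigger, syrup's own z axis and vertical above 0.4 rad).
It also fails if it takes over 72 s, if anything falls off the work surface, if the arm or the gripper's body presses on something with over 40 N, if the wrist force passes 120 N, or if a joint passes its speed limit or range.

## Robot

A 6-joint arm with a two-finger parallel gripper is mounted at the origin on the work surface. World frame = base frame: x ahead of the robot, y to its left, z up, the work surface at z = 0. Lengths are in mm, angles in rad, forces in N, time in s.
With the tool pointing down it reaches from about 350 to 925 mm from the base axis. Payload 6.4 kg.
Tool frame: the origin (TCP) lies where the fingers leave the gripper's body, on its centre line; the fingertips stand 97 mm ahead of it and the grasp point (between the pads) lies 78 mm ahead of it (env.tip_extent is the distance from the TCP to the fingertips, in mm); y points along the fingers, x is the direction in which the jaws open and shut, and the axes are right-handed (so a half turn about y gives the same grasp; the last joint's range is limited). The gripper opens to 94 mm and grips with 3 to 60 N. Pads are 16 mm wide; open, the fingers measure 119 mm over their backs; the gripper's body (75 mm by 177 mm) begins 78 mm behind the grasp point.
Start: joints at [-1.522, 0.245, 1.558, -0, 1.339, -0.174], TCP at [143.629, -633.944, 302.655] pointing down, gripper open.
Joint ranges: [-3.13, 3.13], [-1.02, 2.26], [0.13, 2.54], [-0.95, 4.09], [0.21, 2.88], [-2.74, 2.74]. Speed limits (rad/s): [2.57, 2.57, 3.14, 3.14, 3.14, 3.14].

## Interface

Orientations are given as a rotation vector (axis times angle).
In Python, from rig import env gives the robot as it stands. The module is installed in compiled form; this text tells all that it offers.
- The arm moves only by the shell command python3 -m inch 'ROWS' [OPENING] [FORCE]. ROWS is JSON, one flat list of numbers, 6 for each row, row after row: the shift along the tool's x, y, z in m, then the turn, a rotation vector about the tool's x, y, z in degrees. A call has 1 to 10 rows; each row shifts and turns the commanded pose from where the row before left it, along the tool's axes as they then stand; what a row does not reach is not made up. A row lasts 1/12 s, in which the tool goes at most 41.7 mm and 7.16 degrees, less where a joint would pass 70% of its speed; a pose out of reach is approached as far as the arm can. A call with a gripper value outside its range is refused whole. OPENING is the finger opening in m, from 0 to 0.094, set as the call begins (- or left out, the last holds). The fingers move at their own pace and stop on an object; FORCE is the grip in N (left out, the last holds). Time passes only in rows, so rows that do not move let the fingers close. It gives the time, the measured TCP pose, the force and the opening at its end, in the units of the state.
- env.sense(): the state, without advancing time (a new reading comes with each control period).
- env.camera(name): name is "scene" or "top"; returns the picture (400x640x3 uint8, red, green, blue); there is no depth.
- env.camera_params(name): a dict with "vertical_fov" (degrees; the focal length in pixels is half the picture's height over the tangent of half this angle, whatever the lens; pixels are square), "cx", "cy" (the principal point, pixels), "world_from_camera" (4x4, takes a point from camera to world coordinates). Camera axes: x right, y up, looking along -z (the intrinsics and any distortion apply to the point x, -y, -z); pixel columns grow to the right and rows downward; lengths in mm; the calibration is good to about 2 mm. A picture is of the moment at which its call begins. camera_params takes no time and is no camera call.
- env.job_done(): hands the job in, once; it reports no verdict.
The state is a dict: "clock": time; "qpos": joint angles; "qvel": joint speeds; "effort": joint torques, N m; "tcp_pos": TCP position; "eef_rot": TCP orientation; "force": force on the tool from outside, world axes, zero at the start; "wrist_torque": the same for the moment, N m; "finger_gap": finger opening in mm.
Only numpy, scipy, OpenCV 4.12 (cv2) and the standard library are available. Lean on these libraries where they do the work, as an engineer would, in place of code of your own. Each camera call takes 0.05 s, during which the arm holds its last target. There are 200 camera calls.

## Working session

There is one attempt and no reset: what is moved stays moved. The work goes in short steps, Python scripts to look and compute and a shell command to move; the robot and the scene stay as the last step left them, time stands still between calls to the robot, and variables do not carry over. Pictures are saved under pics/ and viewed, about 8 in all and at most 12, crops included, and the job is handed in when it is done.

```bash
mkdir -p pics; ls; python3 - <<'E'
from rig import env
import cv2
for n in("scene","top"):
    p=env.camera_params(n);print(n,p)
    cv2.imwrite(f"pics/{n}0.png",env.camera(n)[:,:,::-1])
print(env.sense(),env.tip_extent)
E
```

```text
pics
scene {'vertical_fov': 45.87172290818487, 'cx': 328.85093984359526, 'cy': 205.00985682972194, 'world_from_camera': array([[ 1.17222988e-01, -8.33717473e-01,  5.39605361e-01,
         1.09515240e+03],
       [ 9.93094282e-01,  9.58119517e-02, -6.77038869e-02,
        -6.54361082e+01],
       [ 4.74527069e-03,  5.43815451e-01,  8.39191419e-01,
         1.01535951e+03],
       [ 0.00000000e+00,  0.00000000e+00,  0.00000000e+00,
         1.00000000e+00]])}
top {'vertical_fov': 54.90809179789912, 'cx': 322.2584205469282, 'cy': 198.40534708650725, 'world_from_camera': array([[-1.87781119e-02,  9.97072920e-01, -7.41146052e-02,
         4.00970234e+02],
       [-9.99808777e-01, -1.83214983e-02,  6.83605189e-03,
         2.11171414e+00],
       [ 5.45815160e-03,  7.42288010e-02,  9.97226300e-01,
         1.17069412e+03],
       [ 0.00000000e+00,  0.00000000e+00,  0.00000000e+00,
         1.00000000e+00]])}
{'clock': 0.1, 'qpos': array([-1.52211728e+00,  2.45727641e-01,  1.55884377e+00, -8.20264328e-06,
        1.33870579e+00, -1.74118778e-01]), 'qvel': array([ 0.00051296, -0.0032972 , -0.00402659,  0.00058815,  0.00017531,
        0.00070629]), 'effort': array([-6.57715718e-04, -4.16914952e+01, -3.15525699e+01,  6.86867279e-02,
        3.09652439e-02, -5.15777049e-05]), 'tcp_pos': array([ 143.59800701, -633.56917008,  301.69201682]), 'eef_rot': array([-1.30508268,  1.04425389, -1.04238138]), 'force': array([0.05459642, 0.00092976, 0.00907878]), 'wrist_torque': array([-0.05788078, -0.02772067, -0.01931661]), 'finger_gap': 94.26474954016903} 97.19999999999999
```

View pics/top0.png

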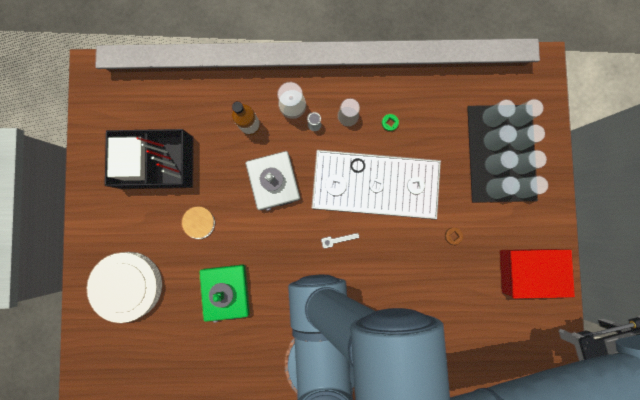

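View pics/scene0.png

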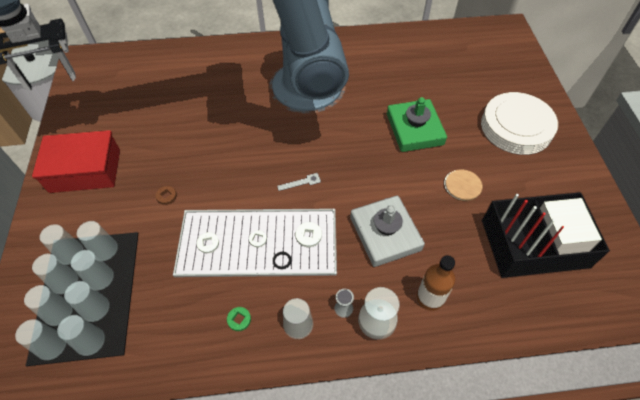

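The top view shows the steel washer at (273,181), the tray at (376,184) and white collars at (336,185), (376,185) and (416,185). In the scene view the collars are at (308,234), (258,238) and (207,242) and the washer spindle is at (388,220).

Things that could be mistaken for these, in scene pixels:
- **Collars:** the green ring (238,318), brown ring (166,194) and black drip ring (282,260).
- **Washer:** the green washer (417,123).

I choose the white collars and the grey washer, and will check them in one crop.

```bash
python3 - <<'E'
import cv2,numpy as np
s=cv2.imread("pics/scene0.png")[190:270,180:420]; t=cv2.imread("pics/top0.png")[145:220,235:445]
s=cv2.resize(s,(792,264),interpolation=cv2.INTER_CUBIC); t=cv2.resize(t,(792,283),interpolation=cv2.INTER_CUBIC)
cv2.imwrite("pics/crop1.png",np.vstack([s,t]))
from rig import env
from scipy.spatial.transform import Rotation as R
print(R.from_rotvec(env.sense()['eef_rot']).as_matrix().round(3))
E
```

```text
[[ 0.221 -0.     0.975]
 [-0.975  0.002  0.221]
 [-0.002 -1.     0.   ]]
```

View pics/crop1.png

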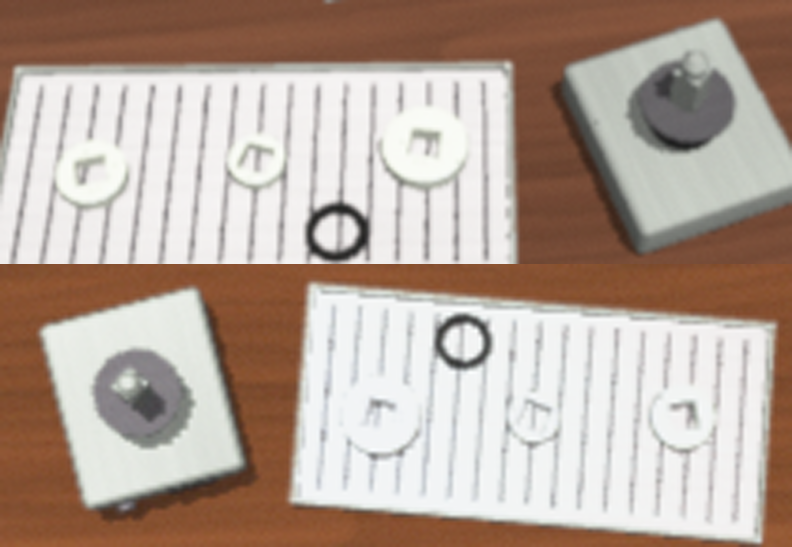

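The crop shows the collars from the washer outward as large (scene 308,234), small (258,238) and middle (207,242). The drip ring lies on the far-x side between large and small.

```bash
cat > h.py <<'E'
import numpy as np,cv2
from rig import env
def ray(n,u,v):
    p=env.camera_params(n);f=200/np.tan(np.radians(p['vertical_fov']/2));T=p['world_from_camera']
    return T[:3,3],T[:3,:3]@np.array([(u-p['cx'])/f,-(v-p['cy'])/f,-1.])
def onz(n,u,v,z):
    o,d=ray(n,u,v);return o+d*(z-o[2])/d[2]
def proj(n,P):
    p=env.camera_params(n);f=200/np.tan(np.radians(p['vertical_fov']/2));T=p['world_from_camera']
    c=T[:3,:3].T@(np.array(P,float)-T[:3,3]);return p['cx']+f*c[0]/-c[2],p['cy']-f*c[1]/-c[2]
def tri(a,b):
    (o1,d1),(o2,d2)=a,b
    s=np.linalg.lstsq(np.c_[d1,-d2],o2-o1,rcond=None)[0]
    return (o1+s[0]*d1+o2+s[1]*d2)/2,np.linalg.norm(o1+s[0]*d1-o2-s[1]*d2)
E
python3 - <<'E'
import cv2,numpy as np
s=cv2.imread("pics/scene0.png")
g=s.astype(int)
print('scene B-R row234'); print(' '.join(f"{a[2]},{a[0]-a[2]}" for a in g[240,292:326]))
print(' '.join(f"{a[2]},{a[0]-a[2]}" for a in g[222:250,308]))
t=cv2.imread("pics/top0.png").astype(int)
print('top'); print(' '.join(f"{a[2]},{a[0]-a[2]}" for a in t[188,322:352]))
print('seat top'); print(' '.join(f"{a[2]},{a[0]-a[2]}" for a in t[184,255:295]))
print('seat scene'); print(' '.join(f"{a[2]},{a[0]-a[2]}" for a in g[226,368:408]))
E
```

```text
scene B-R row234
172,-2 224,-3 240,-3 238,-3 194,-5 172,-8 223,-8 244,-6 249,-4 249,-4 249,-4 249,-4 249,-4 249,-4 249,-4 249,-4 249,-4 249,-5 249,-4 249,-4 249,-4 249,-4 249,-3 249,-3 249,-4 247,-3 234,-4 196,-5 197,-6 231,-3 240,-2 241,-2 242,-3 239,-3
244,-4 249,-4 249,-4 249,-3 249,-3 249,-3 242,-6 208,-11 163,-8 171,-8 218,-7 239,-3 241,-3 231,-4 225,-4 241,-5 246,-4 247,-5 249,-4 249,-4 249,-3 248,-3 235,-4 192,-5 165,-7 177,-7 210,-6 225,-3
top
241,4 242,3 242,3 241,3 241,3 242,3 242,4 242,3 241,4 241,4 241,4 240,4 232,7 235,6 242,3 242,3 242,3 242,3 242,4 242,4 242,3 242,3 239,3 223,0 213,3 230,8 202,9 234,6 242,3 242,3
seat top
230,-3 229,-3 230,-2 230,-2 226,-3 213,-3 151,-1 133,2 135,2 135,2 132,1 132,2 133,0 132,2 134,0 130,0 119,-1 86,2 76,1 73,0 72,3 77,1 90,1 104,0 130,0 129,1 117,-1 125,-1 126,-2 128,-1 167,-2 220,-2 222,-2 223,-3 222,-2 223,-2 223,-2 223,-2 224,-2 216,-2
seat scene
192,-4 186,-3 168,-4 131,-2 109,-2 109,-2 107,-1 88,-1 86,0 98,-1 104,-1 103,0 103,1 105,0 105,1 104,0 107,0 106,-1 106,-1 105,0 107,-1 106,-1 105,0 103,0 105,0 105,0 103,1 103,0 103,1 104,1 101,2 103,0 106,0 131,-1 174,-3 192,-4 194,-4 195,-4 195,-4 197,-4
```

```bash
cat > m.py <<'E'
from h import *
from scipy.optimize import least_squares
def fit(n,pts,z,r):
    P=np.array([onz(n,u,v,z)[:2] for u,v in pts])
    s=least_squares(lambda q:np.hypot(*(P-q).T)-r,np.median(P,0),loss='soft_l1',f_scale=1)
    rf=least_squares(lambda q:np.hypot(*(P-q[:2]).T)-q[2],[*s.x,r],loss='soft_l1',f_scale=1)
    return s.x.round(1),rf.x.round(1),np.sqrt(np.mean(s.fun**2)).round(1),len(P)
def cont(img,lo,hi,c,rad,k=6):
    u,v=c;g=img[v-rad:v+rad,u-rad:u+rad,2]
    g=cv2.resize(g,None,fx=k,fy=k,interpolation=cv2.INTER_LINEAR)
    m=cv2.inRange(g,lo,hi);m=cv2.morphologyEx(m,cv2.MORPH_OPEN,np.ones((5,5)))
    cs=cv2.findContours(m,cv2.RETR_EXTERNAL,cv2.CHAIN_APPROX_NONE)[0]
    c=cv2.convexHull(max(cs,key=cv2.contourArea))[:,0] if 0 else max(cs,key=cv2.contourArea)[:,0]
    return (c+.5)/k-.5+[u-rad,v-rad]
if __name__=="__main__":
    s=cv2.imread("pics/scene0.png");t=cv2.imread("pics/top0.png")
    for nm,c,z,r in(("L",(308,234),20,32),("S",(258,238),16,21),("M",(207,242),18,26)):
        print(nm,fit("scene",cont(s,244,255,c,20),z,r))
    print("seat sc",fit("scene",cont(s,60,135,(388,221),30),70,34))
    print("seat top",fit("top",cont(t,105,150,(273,181),25),70,34),fit("top",cont(t,40,150,(273,181),25),70,34))
E
python3 m.py
```

```text
L (array([525.1, -45.6]), array([525.3, -45.4,  31.7]), np.float64(9.3), 608)
S (array([ 523.5, -169.2]), array([ 524. , -166.9,   17.3]), np.float64(5.0), 470)
M (array([ 521.8, -285.8]), array([ 522.2, -286.1,   23.6]), np.float64(2.6), 343)
seat sc (array([498.1, 163. ]), array([530.8, 143.5,  72.1]), np.float64(29.5), 1161)Traceback (most recent call last):
  File "m.py", line 20, in <module>
    print("seat top",fit("top",cont(t,105,150,(273,181),25),70,34),fit("top",cont(t,40,150,(273,181),25),70,34))
                     ~~~^^^^^^^^^^^^^^^^^^^^^^^^^^^^^^^^^^^^^^^^^^
  File "m.py", line 4, in fit
    P=np.array([onz(n,u,v,z)[:2] for u,v in pts])
                ~~~^^^^^^^^^
  File "h.py", line 7, in onz
    o,d=ray(n,u,v);return o+d*(z-o[2])/d[2]
        ~~~^^^^^^^
  File "h.py", line 4, in ray
    p=env.camera_params(n);f=200/np.tan(np.radians(p['vertical_fov']/2));T=p['world_from_camera']
ValueError: time passes only in moves, steps and waits
```

```bash
sed -i 's/^def ray/import functools\nCP=functools.lru_cache(env.camera_params)\ndef ray/; s/p=env.camera_params(n)/p=CP(n)/' h.py
cat > m.py <<'E'
from h import *
from scipy.optimize import least_squares
from scipy.ndimage import map_coordinates
def radial(n,img,c,z,r,inside,w=9):
    """first crossing outward from r-w where inside(grey) fails; fit circle of radius r; 3 passes"""
    c=np.array(c,float)
    for _ in range(4):
        P=[]
        for a in np.radians(np.arange(0,360,4)):
            rr=np.arange(r-w,r+w,.3);X=c[:,None]+rr*np.array([[np.cos(a)],[np.sin(a)]])
            uv=np.array([proj(n,(x,y,z)) for x,y in X.T])
            g=map_coordinates(img[:,:,2].astype(float),[uv[:,1],uv[:,0]],order=1)
            ok=inside(g);i=np.argmin(ok)
            if ok[0] and not ok[i]:P.append(X[:,i])
        P=np.array(P)
        s=least_squares(lambda q:np.hypot(*(P-q).T)-r,c,loss='soft_l1',f_scale=.7);c=s.x
    rf=least_squares(lambda q:np.hypot(*(P-q[:2]).T)-q[2],[*c,r],loss='soft_l1',f_scale=.7).x
    return c.round(1),rf.round(1),np.median(abs(s.fun)).round(2),len(P)
if __name__=="__main__":
    s=cv2.imread("pics/scene0.png");t=cv2.imread("pics/top0.png")
    for nm,c,z,r in(("L",(525,-45.5),20,32),("S",(524,-167),16,21),("M",(522,-286),18,26)):
        print(nm,radial("scene",s,c,z,r,lambda g:g>243,7), proj("top",(*c,z)))
    for n,i,uv in(("scene",s,(387,224)),("top",t,(273,181))):
        c=onz(n,*uv,70)[:2];print("seat",n,c,radial(n,i,c,70,34,lambda g:g<(145 if n=="scene" else 165),12))
E
python3 m.py
```

```text
L (array([526.7, -44.1]), array([527.7, -43.7,  30.4]), np.float64(1.59), 88) (np.float64(335.2316714590643), np.float64(185.38834793954723))
S (array([ 524.5, -164.8]), array([ 524.2, -166.6,   19.1]), np.float64(1.11), 50) (np.float64(375.4288769597898), np.float64(185.13267564031685))
M (array([ 521.2, -285.5]), array([ 522.3, -286.2,   24. ]), np.float64(1.62), 90) (np.float64(414.9740096600745), np.float64(185.00648635980835))
seat scene [554.95174166 138.95489365] (array([551.6, 134.6]), array([549.9, 136.9,  36.7]), np.float64(1.2), 90)
seat top [535.54524218 135.21699415] (array([535.6, 134.2]), array([536.5, 135.4,  35.5]), np.float64(1.49), 80)
```

```bash
python3 - <<'E'
from h import *
s=cv2.imread("pics/scene0.png");t=cv2.imread("pics/top0.png")
k=10
a=cv2.resize(s[195:255,368:408],None,fx=k,fy=k,interpolation=cv2.INTER_CUBIC)
b=cv2.resize(t[150:210,253:293],None,fx=k,fy=k,interpolation=cv2.INTER_CUBIC)
cv2.imwrite("pics/w.png",np.hstack([a,b]))
print(tri(ray("scene",391.2,207.3),ray("top",269,175.2)))
E
```

```text
(array([545.20888453, 141.65457197, 126.06990817]), np.float64(4.903879533489668))
```

View pics/w.png

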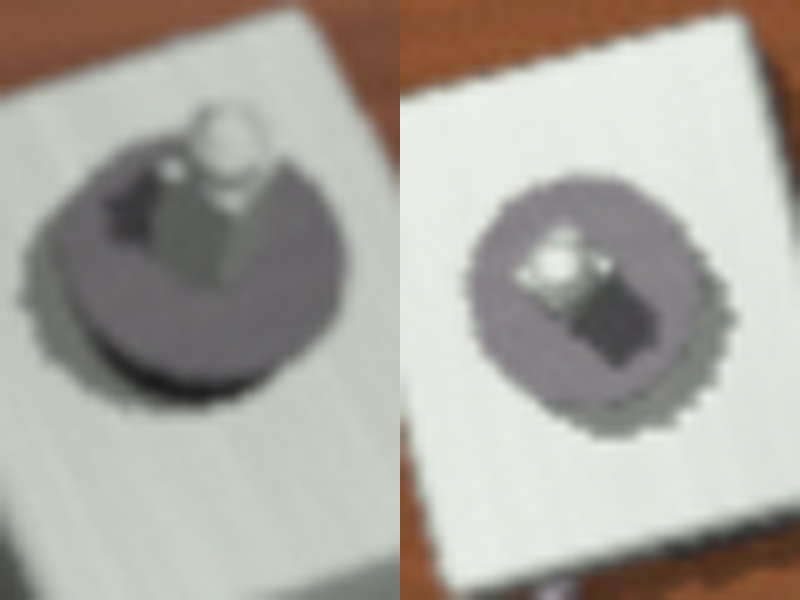

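The scene half shows the seat disc centred at about (387.8,220.0), the tip at about (390.3,206.6), and a square corner facing the camera. The top half has the disc at about (271.2,178.6), the tip at about (268.3,175.7) and the square's edges at about 45° to the image. That puts the square near 43° in the world.

```bash
python3 - <<'E'
from h import *
print("disc",tri(ray("scene",387.8,220),ray("top",271.2,178.6)),onz("scene",387.8,220,70),onz("top",271.2,178.6,70))
print("tip",tri(ray("scene",390.3,206.6),ray("top",268.3,175.7)),onz("scene",390.3,206.6,124),onz("top",268.3,175.7,124))
# hole angles
s=cv2.imread("pics/scene0.png");t=cv2.imread("pics/top0.png");k=13
a=[cv2.resize(s[v-10:v+10,u-10:u+10],None,fx=k,fy=k,interpolation=cv2.INTER_CUBIC) for u,v in((308,234),(258,238),(207,242))]
b=[cv2.resize(t[v-10:v+10,u-10:u+10],None,fx=k,fy=k,interpolation=cv2.INTER_CUBIC) for u,v in((336,185),(376,185),(416,185))]
im=np.vstack([np.hstack(a),np.hstack(b)]);im=np.clip((im.astype(float)-120)*1.9,0,255).astype(np.uint8)
cv2.imwrite("pics/holes.png",im)
E
```

```text
disc (array([543.07644997, 141.95115308,  67.72581559]), np.float64(2.6832115219369763)) [544.46709717 142.8083421   70.        ] [542.58431969 140.32523393  70.        ]
tip (array([543.52048754, 141.71700864, 126.54018217]), np.float64(1.3060429445821449)) [541.96913587 142.97373011 124.        ] [543.76864844 141.40200084 124.        ]
```

View pics/holes.png

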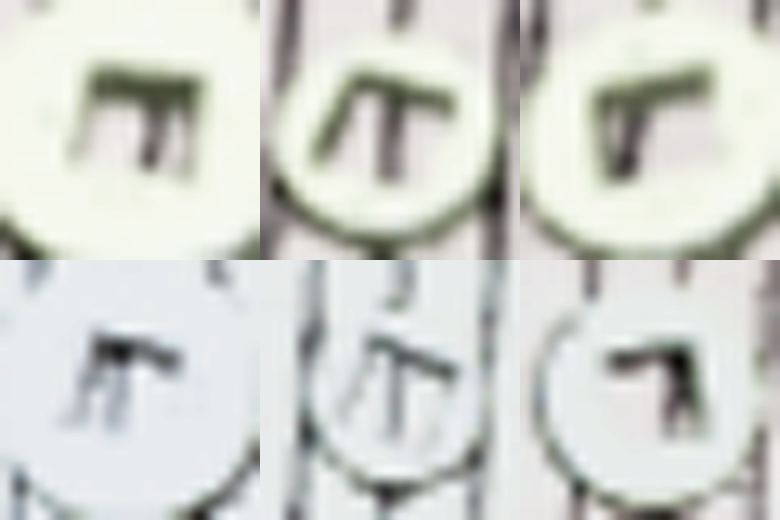

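The top row is the scene view and the bottom row the top view, in the order large, small, middle. The upper hole edges are clear in both. I'll convert them to world yaw.

```bash
python3 - <<'E'
from h import *
def a(n,o,p,q,z):
    P,Q=[onz(n,o[0]+x/13-.5,o[1]+y/13-.5,z) for x,y in(p,q)]
    d=Q-P;return round(np.degrees(np.arctan2(d[1],d[0]))%90,1),round(np.hypot(*d[:2]),1)
print("L",a("scene",(298,224),(90,72),(205,80),20),a("top",(326,175),(95,75),(180,100),20))
print("S",a("scene",(248,228),(95,72),(193,104),16),a("top",(366,175),(110,82),(195,115),16))
print("M",a("scene",(197,232),(75,97),(190,72),18),a("top",(406,175),(90,100),(170,88),18))
for nm,o,c,z in(("L",(326,175),(130,120),20),):pass
E
python3 -m inch '[0,0,0,0,0,0]' 0.08 20
```

```text
L (np.float64(78.8), np.float64(21.6)) (np.float64(72.5), np.float64(20.5))
S (np.float64(63.4), np.float64(20.0)) (np.float64(67.6), np.float64(21.1))
M (np.float64(7.8), np.float64(21.2)) (np.float64(7.5), np.float64(18.8))
clock: 0.18
tcp_pos: [143.6, -633.7, 301.9]
eef_rot: [-1.305, 1.044, -1.043]
force: [0.6, 0.1, -0.4]
finger_gap: 90.2
```

```bash
cat > go.py <<'E'
import sys,numpy as np
from rig import env
from scipy.spatial.transform import Rotation as R
s=env.sense();M=R.from_rotvec(s['eef_rot']).as_matrix();yaw=np.degrees(np.arctan2(M[1,0],M[0,0]))
print("t",round(s['clock'],2),"tcp",s['tcp_pos'].round(1),"yaw",yaw.round(1),"tilt",np.degrees(np.arccos(-M[2,1])).round(2),"F",s['force'].round(1),"Tq",s['wrist_torque'].round(2),"gap",s['finger_gap'].round(1),"q",s['qpos'].round(2))
if len(sys.argv)>3:
    t=np.array(list(map(float,sys.argv[1:4])));print("tool shift mm",(M.T@(t-s['tcp_pos'])).round(1))
    if len(sys.argv)>4:print("turn about tool y",round(-((float(sys.argv[4])-yaw+90)%180-90),1))
E
python3 -m inch '[-0.0245,0,0.0252,0,0,0,-0.0245,0,0.0252,0,0,0,-0.0245,0,0.0252,0,0,0,-0.0245,0,0.0252,0,0,0,-0.0245,0,0.0252,0,0,0,-0.0245,0,0.0252,0,0,0,-0.0245,0,0.0252,0,0,0,-0.0245,0,0.0252,0,0,0,-0.0245,0,0.0252,0,0,0,-0.0245,0,0.0252,0,0,0]' >/dev/null
python3 -m inch '[-0.0245,0,0.0252,0,0,0,-0.0245,0,0.0252,0,0,0,-0.0245,0,0.0252,0,0,0,-0.0245,0,0.0252,0,0,0,-0.0245,0,0.0252,0,0,0,-0.0245,0,0.0252,0,0,0,-0.0245,0,0.0252,0,0,0,-0.0245,0,0.0252,0,0,0,-0.0245,0,0.0252,0,0,0,-0.0245,0,0.0252,0,0,0]' >/dev/null
python3 -m inch '[0,0,0,0,-6.7,0,0,0,0,0,-6.7,0,0,0,0,0,-6.7,0,0,0,0,0,-6.7,0,0,0,0,0,-6.7,0,0,0,0,0,-6.7,0,0,0,0,0,-6.7,0,0,0,0,0,-6.7,0,0,0,0,0,-6.7,0,0,0,0,0,-6.7,0]' >/dev/null
python3 -m inch '[0,0.03,0,0,-6.7,0,0,0.03,0,0,-6.7,0,0,0.03,0,0,-6.7,0,0,0,0,0,0,0]'
python3 go.py 527 -44 150 10
```

```text
clock: 3.02
tcp_pos: [523.4, -43.7, 206.4]
eef_rot: [-1.562, -0.128, 0.145]
force: [-1.1, 0.1, -1.5]
finger_gap: 79.8Traceback (most recent call last):
  File "go.py", line 5, in <module>
    print("t",round(s['clock'],2),"tcp",s['tcp_pos'].round(1),"yaw",yaw.round(1),"tilt",np.degrees(np.arccos(-M[2,1])).round(2),"F",s['force'].round(1),"Tq",s['wrist_torque'].round(2),"gap",s['finger_gap'].round(1),"q",s['qpos'].round(2))
                                                                                                                                                                                              ^^^^^^^^^^^^^^^^^^^^^
AttributeError: 'float' object has no attribute 'round'
```

```bash
sed -i "s/s\['finger_gap'\].round(1)/round(s['finger_gap'],1)/" go.py; python3 go.py 527 -44 130 10
python3 -m inch '[0.0035,0.038,0,0,0,0,0,0.038,0,0,0,0,0,0,0,0,0,0]'; python3 go.py 527 -44 106 10
python3 - <<'E'
from h import *
im=env.camera("scene");c=im[190:265,250:350,::-1]
cv2.imwrite("pics/g1.png",cv2.resize(c,None,fx=8,fy=8,interpolation=cv2.INTER_CUBIC))
E
```

```text
t 3.02 tcp [523.4 -43.7 206.4] yaw 10.0 tilt 0.68 F [-1.1  0.1 -1.5] Tq [ 0.   -0.11  0.02] gap 79.8 q [-0.3   0.07  1.94 -0.    1.14 -0.47]
tool shift mm [ 4.4 76.4 -1.3]
turn about tool y -0.0
clock: 3.27
tcp_pos: [526.7, -43.1, 131.2]
eef_rot: [-1.562, -0.124, 0.142]
force: [-1.0, 0.9, -2.4]
finger_gap: 79.8
t 3.27 tcp [526.7 -43.1 131.2] yaw 9.7 tilt 0.69 F [-1.   0.9 -2.4] Tq [-0.05 -0.06  0.05] gap 79.8 q [-0.3   0.2   1.96 -0.    0.99 -0.47]
tool shift mm [ 0.4 25.2 -1.1]
turn about tool y -0.3
```

View pics/g1.png

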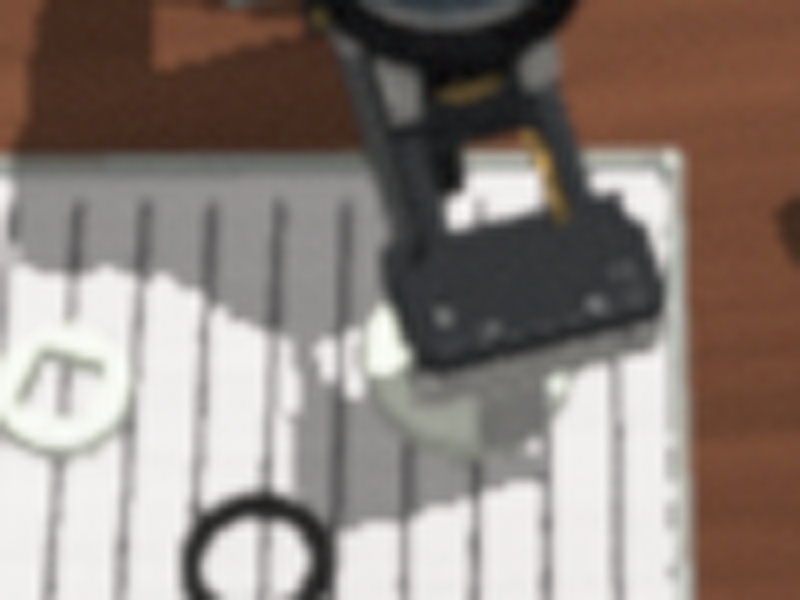

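The view shows the large collar (about pixel 308,238) between the fingers, with the drip ring clear of them. I'll squeeze lightly once to centre it, turn 70°, then take the final grip.

```bash

python3 -m inch '[0,0.0126,-0.001,0,0,0,0,0.0126,0,0,0,0,0,0,0,0,0,0]' 
python3 -m inch '[0,0,0,0,0,0,0,0,0,0,0,0,0,0,0,0,0,0,0,0,0,0,0,0,0,0,0,0,0,0]' 0.050 5
python3 go.py
python3 -m inch '[0,0,0,0,0,0,0,0,0,0,0,0,0,0,0,0,0,0]' 0.074
python3 -m inch '[0,0,0,0,-7,0,0,0,0,0,-7,0,0,0,0,0,-7,0,0,0,0,0,-7,0,0,0,0,0,-7,0,0,0,0,0,-7,0,0,0,0,0,-7,0,0,0,0,0,-7,0,0,0,0,0,-7,0,0,0,0,0,-7,0]' >/dev/null
python3 -m inch '[0,0,0,0,0,0,0,0,0,0,0,0,0,0,0,0,0,0,0,0,0,0,0,0,0,0,0,0,0,0]' 0.050 5
python3 go.py
```

```text
clock: 3.57
tcp_pos: [530.4, -45.1, 111.1]
eef_rot: [-1.566, -0.134, 0.135]
force: [-0.0, 0.1, -0.7]
finger_gap: 80.0
clock: 3.98
tcp_pos: [531.1, -45.3, 112.4]
eef_rot: [-1.567, -0.136, 0.134]
force: [-0.9, -1.0, 4.1]
finger_gap: 63.1
t 3.98 tcp [531.1 -45.3 112.4] yaw 9.9 tilt 0.08 F [-0.9 -1.   4.1] Tq [-0.06  0.12 -0.04] gap 63.1 q [-0.3   0.24  1.96 -0.    0.94 -0.47]
clock: 4.23
tcp_pos: [530.4, -45.0, 111.3]
eef_rot: [-1.566, -0.135, 0.135]
force: [0.3, -0.3, -0.6]
finger_gap: 73.7
clock: 5.48
tcp_pos: [530.4, -45.1, 111.3]
eef_rot: [-1.288, -1.077, 1.077]
force: [0.4, 0.5, -0.4]
finger_gap: 63.0
t 5.48 tcp [530.4 -45.1 111.3] yaw 79.8 tilt 0.02 F [ 0.4  0.5 -0.4] Tq [ 0.08 -0.2  -0.04] gap 63.0 q [-0.3   0.24  1.96  0.    0.94 -1.69]
```

```bash

python3 -m inch '[0,0,0,0,0,0,0,0,0,0,0,0]' 0.07 
python3 -m inch '[0,0.005,0,0,0,0,0,0,0,0,0,0]'; python3 go.py
python3 -m inch '[0,0,0,0,0,0,0,0,0,0,0,0,0,0,0,0,0,0,0,0,0,0,0,0]' 0.050 25
python3 go.py
```

```text
clock: 5.65
tcp_pos: [530.6, -45.1, 111.5]
eef_rot: [-1.288, -1.078, 1.078]
force: [-0.3, 0.4, -0.1]
finger_gap: 69.2
clock: 5.82
tcp_pos: [530.1, -45.0, 105.7]
eef_rot: [-1.287, -1.077, 1.078]
force: [-1.0, 1.1, -0.8]
finger_gap: 69.9
t 5.82 tcp [530.1 -45.  105.7] yaw 79.9 tilt 0.06 F [-1.   1.1 -0.8] Tq [-0.01 -0.15  0.01] gap 69.9 q [-0.3   0.25  1.96  0.    0.93 -1.69]
clock: 6.15
tcp_pos: [530.4, -45.1, 106.4]
eef_rot: [-1.288, -1.078, 1.078]
force: [-0.0, -0.3, -1.2]
finger_gap: 62.6
t 6.15 tcp [530.4 -45.1 106.4] yaw 79.9 tilt 0.01 F [-0.  -0.3 -1.2] Tq [ 0.09 -0.18  0.04] gap 62.6 q [-0.3   0.25  1.96 -0.    0.93 -1.69]
```

```bash

python3 -m inch '[0,-0.03,0,0,0,0,0,-0.037,0,0,0,0,0,-0.037,0,0,0,0,0,-0.036,0,0,0,0,0,0,0,0,0,0]' 
python3 go.py 544.5 141 246 47
```

```text
clock: 6.57
tcp_pos: [534.0, -46.0, 254.8]
eef_rot: [-1.3, -1.087, 1.073]
force: [0.4, -0.4, 0.2]
finger_gap: 62.7
t 6.57 tcp [534.  -46.  254.8] yaw 79.9 tilt 0.83 F [ 0.4 -0.4  0.2] Tq [ 0.04 -0.15  0.02] gap 62.7 q [-0.3   0.02  1.9   0.    1.21 -1.69]
tool shift mm [185.9   8.2  22.6]
turn about tool y 32.9
```

```bash

python3 -m inch '[0.0372,0,0.0045,0,0,0,0.0372,0,0.0045,0,0,0,0.0372,0,0.0045,0,0,0,0.0372,0,0.0045,0,0,0,0.0372,0,0.0045,0,0,0,0,0,0,0,6.6,0,0,0,0,0,6.6,0,0,0,0,0,6.6,0,0,0,0,0,6.6,0,0,0,0,0,6.5,0]' 
python3 -m inch '[0,0,0,0,0,0,0,0,0,0,0,0]'; python3 go.py 544.5 141 246 47
python3 - <<'E'
from h import *
a=env.camera("scene")[170:245,365:415,::-1];b=env.camera("top")[140:215,247:297,::-1]
cv2.imwrite("pics/s1.png",np.hstack([cv2.resize(i,None,fx=8,fy=8,interpolation=cv2.INTER_CUBIC) for i in(a,b)]))
E
```

```text
clock: 7.4
tcp_pos: [540.8, 142.2, 245.7]
eef_rot: [-1.475, -0.636, 0.637]
force: [-0.4, 0.4, -0.6]
finger_gap: 62.2
clock: 7.57
tcp_pos: [540.9, 142.0, 246.0]
eef_rot: [-1.473, -0.642, 0.643]
force: [-0.9, 0.2, -0.9]
finger_gap: 62.5
t 7.57 tcp [540.9 142.  246. ] yaw 47.1 tilt 0.04 F [-0.9  0.2 -0.9] Tq [-0.01 -0.16  0.03] gap 62.5 q [ 0.05  0.09  1.84 -0.    1.21 -0.77]
tool shift mm [ 1.7 -0.  -3.3]
turn about tool y 0.1
```

View pics/s1.png

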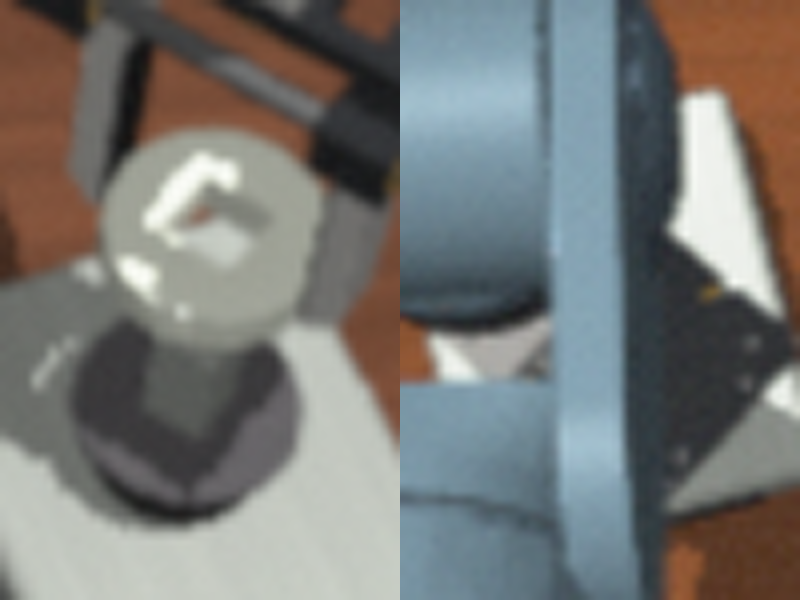

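The left half shows the collar held above the spindle, its top-face centre at about (391.2,196.7). The right half is hidden by the arm. I'll compare that with the projection.

```bash
python3 - <<'E'
from h import *
zt=246-102.4+16
print("collar expected px",proj("scene",(540.9,142,zt)),"seen->",onz("scene",391.2,196.7,zt))
print("seat disc seen",onz("scene",365+18.6-.5,170+37.0,70),proj("scene",(543,141.5,70)))
for z in(70,110,124,160):print(z,proj("scene",(543,141.5,z)))
E
```

```text
collar expected px (np.float64(391.62649052820984), np.float64(197.40670516458272)) seen-> [538.96320516 141.42522942 159.6       ]
seat disc seen [507.61365832 138.36149538  70.        ] (np.float64(387.13335767863464), np.float64(219.52103223948347))
70 (np.float64(387.13335767863464), np.float64(219.52103223948347))
110 (np.float64(389.0425387658047), np.float64(210.38242711808493))
124 (np.float64(389.73931975701595), np.float64(207.04717182063413))
160 (np.float64(391.6040491564334), np.float64(198.12134191688276))
```

```bash

python3 -m inch '[0.0028,0.01,-0.003,0,0,0,0,0.012,0,0,0,0,0,0,0,0,0,0]'|tail -5; python3 go.py 
python3 -m inch '[0,0.004,0,0,0,0,0,0.002,0,0,0,0,0,0,0,0,0,0]'; python3 go.py 545 142 213 47
```

```text
clock: 7.92
tcp_pos: [543.8, 141.8, 220.9]
eef_rot: [-1.472, -0.636, 0.645]
force: [-1.4, 0.1, -1.8]
finger_gap: 62.1
t 7.92 tcp [543.8 141.8 220.9] yaw 47.0 tilt 0.32 F [-1.4  0.1 -1.8] Tq [-0.01 -0.13 -0.01] gap 62.1 q [ 0.05  0.13  1.85 -0.    1.17 -0.77]
clock: 8.17
tcp_pos: [544.9, 142.0, 217.8]
eef_rot: [-1.474, -0.64, 0.641]
force: [-0.2, -0.1, -0.9]
finger_gap: 62.2
t 8.17 tcp [544.9 142.  217.8] yaw 47.0 tilt 0.06 F [-0.2 -0.1 -0.9] Tq [-0.03 -0.13 -0.02] gap 62.2 q [ 0.05  0.14  1.85  0.    1.16 -0.77]
tool shift mm [ 0.1  4.8 -0. ]
turn about tool y -0.0
```

```bash

for i in 1; do python3 -m inch '[0,0.002,0,0,0,0,0,0.002,0,0,0,0,0,0,0,0,0,0]'|grep -E "tcp|force"; python3 -m inch '[0,0.001,0,0,0,0,0,0.001,0,0,0,0,0,0,0,0,0,0]' |grep -E "tcp|force"; done
python3 -m inch '[0,0.001,0,0,0,0,0,0.001,0,0,0,0,0,0,0,0,0,0]' |grep -E "tcp|force";python3 go.py
```

```text
tcp_pos: [545.1, 142.0, 214.3]
force: [0.4, -0.2, -1.0]
tcp_pos: [545.2, 142.0, 212.4]
force: [0.1, 0.8, -1.0]
tcp_pos: [545.4, 142.0, 211.0]
force: [-2.8, 0.7, 2.9]
t 8.92 tcp [545.4 142.  211. ] yaw 47.0 tilt 0.02 F [-2.8  0.7  2.9] Tq [0.15 0.31 0.03] gap 62.6 q [ 0.05  0.15  1.85  0.    1.15 -0.77]
```

```bash

python3 -m inch '[0,0.0015,0,0,0,0,0,0,0,0,0,0]'|grep -E "tcp|force"
for i in 1; do 
python3 -m inch '[0,0,0,0,4,0,0,0,0,0,0,0]' |grep -E "tcp|force"
python3 -m inch '[0,0,0,0,4,0,0,0,0,0,0,0]' |grep -E "tcp|force"
python3 -m inch '[0,0,0,0,4,0,0,0,0,0,0,0]' |grep -E "tcp|force"
done;python3 go.py
```

```text
tcp_pos: [545.4, 142.0, 209.4]
force: [-2.1, 0.9, 5.2]
tcp_pos: [545.3, 141.9, 209.4]
force: [-3.4, 0.1, 5.3]
tcp_pos: [545.3, 141.9, 209.4]
force: [-3.5, 0.1, 5.5]
tcp_pos: [545.3, 141.9, 209.5]
force: [-2.7, -0.2, 4.9]
t 9.58 tcp [545.3 141.9 209.5] yaw 34.8 tilt 0.02 F [-2.7 -0.2  4.9] Tq [0.02 0.48 0.02] gap 62.6 q [ 0.05  0.15  1.85 -0.    1.14 -0.55]
```

```bash

python3 -m inch '[-0.001,0,0.0007,0,0,0,0,0,0,0,0,0]'|grep -E "tcp|force"
python3 -m inch '[0,0,0,0,4,0,0,0,0,0,0,0]' |grep -E "tcp|force"
python3 -m inch '[0,0,0,0,-6,0,0,0,0,0,0,0]' |grep -E "tcp|force"
python3 -m inch '[0,0,0,0,-6,0,0,0,0,0,0,0]' |grep -E "tcp|force"
python3 -m inch '[0,0,0,0,-4,0,0,0,0,0,0,0]' |grep -E "tcp|force"
python3 -m inch '[0,0,0,0,-4,0,0,0,0,0,0,0]' |grep -E "tcp|force"
python3 -m inch '[0,0,0,0,-4,0,0,0,0,0,0,0]' |grep -E "tcp|force"
python3 go.py
```

```text
tcp_pos: [544.9, 141.9, 210.0]
force: [-0.9, -0.2, 5.0]
tcp_pos: [544.8, 141.8, 209.9]
force: [-0.9, -0.4, 5.3]
tcp_pos: [545.0, 141.9, 210.0]
force: [0.5, 0.9, 4.9]
tcp_pos: [545.0, 142.1, 210.0]
force: [1.0, 1.1, 6.0]
tcp_pos: [544.9, 142.1, 209.9]
force: [2.4, 1.7, 4.1]
tcp_pos: [543.5, 141.8, 208.2]
force: [-0.7, -0.6, -1.4]
tcp_pos: [543.6, 142.0, 208.0]
force: [1.9, 1.7, -2.3]
t 10.75 tcp [543.6 142.  208. ] yaw 54.8 tilt 0.05 F [ 1.9  1.7 -2.3] Tq [ 0.24 -0.54 -0.03] gap 62.7 q [ 0.05  0.15  1.85  0.    1.14 -0.9 ]
```

The load dropped at yaw of about 51°, so the collar is on the square. Now sliding it down.

```bash

python3 -m inch '[0,0.004,0,0,2,0,0,0.004,0,0,0,0,0,0,0,0,0,0]'|grep -E "tcp|force"
python3 -m inch '[0,0.005,0,0,0,0,0,0.005,0,0,0,0,0,0,0,0,0,0]'|grep -E "tcp|force"
python3 go.py 543.6 142 175
```

```text
tcp_pos: [543.4, 142.0, 199.5]
force: [2.0, 1.3, -2.4]
tcp_pos: [543.5, 142.0, 189.6]
force: [1.3, 1.5, -1.7]
t 11.25 tcp [543.5 142.  189.6] yaw 52.9 tilt 0.08 F [ 1.3  1.5 -1.7] Tq [ 0.2  -0.35 -0.03] gap 62.2 q [ 0.05  0.17  1.86  0.    1.11 -0.87]
tool shift mm [ 0.1 14.6 -0.1]
```

```bash

python3 -m inch '[0,0.005,0,0,0,0,0,0.005,0,0,0,0,0,0.003,0,0,0,0,0,0,0,0,0,0]'|grep -E "tcp|force"
python3 -m inch '[0,0.002,0,0,0,0,0,0,0,0,0,0]'|grep -E "tcp|force"
python3 -m inch '[0,0.0015,0,0,0,0,0,0,0,0,0,0]'|grep -E "tcp|force"
python3 go.py 543.6 142 175
```

```text
tcp_pos: [543.6, 141.9, 176.9]
force: [-0.4, 0.9, -1.2]
tcp_pos: [543.8, 141.9, 175.6]
force: [-0.0, -0.3, -0.3]
tcp_pos: [543.9, 141.9, 174.3]
force: [0.9, 0.9, -1.2]
t 11.92 tcp [543.9 141.9 174.3] yaw 53.0 tilt 0.02 F [ 0.9  0.9 -1.2] Tq [-0.01 -0.25 -0.01] gap 62.9 q [ 0.05  0.2   1.87 -0.    1.08 -0.87]
tool shift mm [-0.1 -0.7  0.2]
```

```bash

python3 -m inch '[0,0.0015,0,0,0,0,0,0,0,0,0,0]'|grep -E "tcp|force"
python3 -m inch '[0,0.001,0,0,0,0,0,0,0,0,0,0]'|grep -E "tcp|force"
python3 -m inch '[0,0.001,0,0,0,0,0,0,0,0,0,0]'|grep -E "tcp|force"
python3 go.py 543.6 142 175
```

```text
tcp_pos: [543.9, 142.0, 172.8]
force: [0.2, 0.4, -0.5]
tcp_pos: [544.0, 142.0, 172.2]
force: [-0.9, 0.5, -0.3]
tcp_pos: [544.1, 142.0, 171.3]
force: [-2.5, 0.4, 3.4]
t 12.42 tcp [544.1 142.  171.3] yaw 53.0 tilt 0.0 F [-2.5  0.4  3.4] Tq [ 0.01  0.29 -0.03] gap 62.1 q [ 0.05  0.2   1.87  0.    1.07 -0.87]
tool shift mm [-0.3 -3.7  0.4]
```

```bash

python3 -m inch '[0,0,0,0,0,0,0,0,0,0,0,0,0,0,0,0,0,0]' 0.074|grep -E "tcp|force|gap"
python3 -m inch '[0,-0.02,0,0,0,0,0,-0.03,0,0,0,0,0,-0.03,0,0,0,0,0,0,0,0,0,0]'|grep -E "tcp|force|gap"
python3 - <<'E'
from h import *
a=env.camera("scene")[170:245,365:415,::-1]
cv2.imwrite("pics/s2.png",cv2.resize(a,None,fx=8,fy=8,interpolation=cv2.INTER_CUBIC))
E
python3 go.py 525 -287 250 53
```

```text
tcp_pos: [544.1, 141.9, 170.8]
force: [0.7, 0.4, -0.0]
finger_gap: 73.6
tcp_pos: [546.9, 142.2, 257.5]
force: [0.2, -0.7, 1.0]
finger_gap: 73.9
t 13.05 tcp [545.9 142.1 254.7] yaw 53.0 tilt 0.44 F [-0.5  0.6 -0.8] Tq [-0.02 -0.15  0.01] gap 74.1 q [ 0.05  0.09  1.82 -0.    1.22 -0.87]
tool shift mm [-355.1    4.4 -241.8]
turn about tool y -0.0
```

View pics/s2.png

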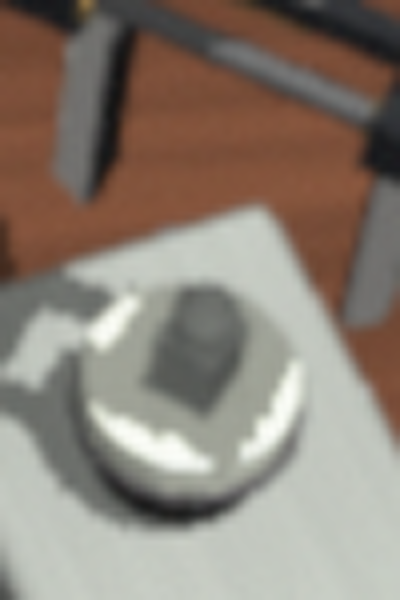

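The large collar lies flat on the seat with the square through it. On to the middle collar.

```bash

python3 -m inch '[-0.0296,0,-0.02015,0,0,0,-0.0296,0,-0.02015,0,0,0,-0.0296,0,-0.02015,0,0,0,-0.0296,0,-0.02015,0,0,0,-0.0296,0,-0.02015,0,0,0,-0.0296,0,-0.02015,0,0,0,-0.0296,0,-0.02015,0,0,0,-0.0296,0,-0.02015,0,0,0,-0.0296,0,-0.02015,0,0,0,-0.0296,0,-0.02015,0,0,0]' 0.064 >/dev/null
python3 -m inch '[-0.0296,0,-0.02015,0,0,0,-0.0296,0.03,-0.02015,0,0,0,0,0.04,0,0,0,0,0,0.04,0,0,0,0,0,0,0,0,0,0,0,0,0,0,0,0]' |grep -E "tcp|force|gap"
python3 go.py 525 -287 106 53
python3 - <<'E'
from h import *
i=env.camera("scene")[200:275,165:245,::-1]
cv2.imwrite("pics/g2.png",cv2.resize(i,None,fx=8,fy=8,interpolation=cv2.INTER_CUBIC))
E
```

```text
tcp_pos: [521.5, -282.0, 141.0]
force: [0.5, 0.1, 0.9]
finger_gap: 63.8
t 14.38 tcp [ 521.5 -282.   141. ] yaw 53.0 tilt 0.43 F [0.5 0.1 0.9] Tq [ 0.04 -0.18 -0.01] gap 63.8 q [-0.69  0.31  1.8  -0.    1.04 -1.61]
tool shift mm [-1.9 34.9 -6.1]
turn about tool y -0.0
```

View pics/g2.png

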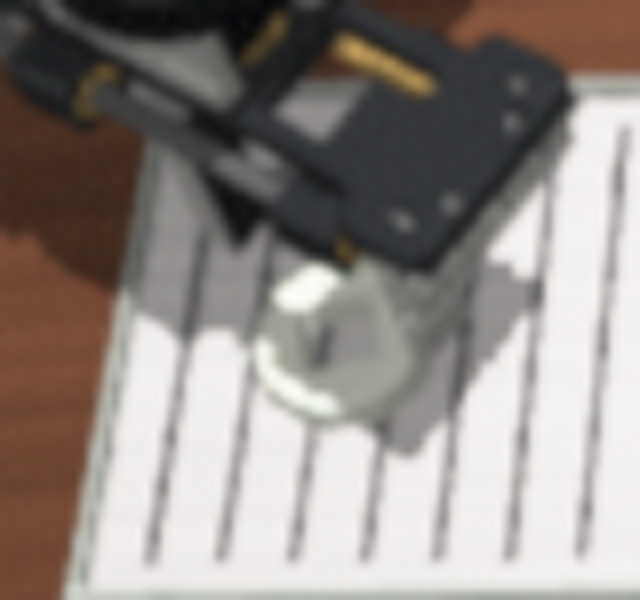

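The view shows the middle collar at about (206,242), between the fingers. I'll descend, squeeze to centre, turn and grip.

```bash

python3 -m inch '[-0.002,0.0175,-0.006,0,0,0,0,0.0165,0,0,0,0,0,0,0,0,0,0,0,0,0,0,0,0]' |grep -E "tcp|force|gap"
python3 -m inch '[0,0,0,0,0,0,0,0,0,0,0,0,0,0,0,0,0,0,0,0,0,0,0,0,0,0,0,0,0,0]' 0.040 5 |grep -E "tcp|force|gap"
python3 -m inch '[0,0,0,0,0,0,0,0,0,0,0,0,0,0,0,0,0,0]' 0.064|grep gap
python3 -m inch '[0,0,0,0,7,0,0,0,0,0,7,0,0,0,0,0,7,0,0,0,0,0,7,0,0,0,0,0,7,0,0,0,0,0,7,0,0,0,0,0,7,0,0,0,0,0,7,0,0,0,0,0,7,0,0,0,0,0,7,0]' >/dev/null
python3 go.py 525 -287 105.5 -17
```

```text
tcp_pos: [527.8, -288.7, 112.3]
force: [0.1, -0.4, -0.6]
finger_gap: 64.2
tcp_pos: [527.8, -289.2, 112.2]
force: [-1.1, 0.5, 7.5]
finger_gap: 51.2
finger_gap: 63.5
t 16.27 tcp [ 526.6 -288.4  109.8] yaw -17.4 tilt 0.05 F [-0.1 -0.5  0.1] Tq [-0.03 -0.08  0.07] gap 63.9 q [-0.69  0.38  1.79  0.    0.98 -0.39]
tool shift mm [-1.9  4.3  0.8]
turn about tool y -0.4
```

```bash

python3 -m inch '[0,0.0042,0,0,0,0,0,0,0,0,0,0]' |grep -E "tcp|force|gap"
python3 -m inch '[0,0,0,0,0,0,0,0,0,0,0,0,0,0,0,0,0,0,0,0,0,0,0,0,0,0,0,0,0,0]' 0.040 25 |grep -E "tcp|force|gap"
python3 go.py
python3 -m inch '[0,-0.03,0,0,0,0,0,-0.037,0,0,0,0,0,-0.037,0,0,0,0,0,-0.036,0,0,0,0,0,0,0,0,0,0,0,0,0,0,0,0]'|grep gap
python3 go.py 543.7 142 246 20
```

```text
tcp_pos: [526.3, -288.2, 104.9]
force: [-0.7, 0.6, -0.7]
finger_gap: 64.0
tcp_pos: [526.8, -288.5, 106.0]
force: [-0.0, -0.7, 0.2]
finger_gap: 51.3
t 16.85 tcp [ 526.8 -288.5  106. ] yaw -17.0 tilt 0.0 F [-0.  -0.7  0.2] Tq [-0.02 -0.08 -0.04] gap 51.3 q [-0.69  0.38  1.78  0.    0.97 -0.39]
finger_gap: 51.4
t 17.35 tcp [ 527.8 -289.3  249. ] yaw -17.0 tilt 0.34 F [ 0.5  0.5 -1.1] Tq [-0.07 -0.1   0.02] gap 51.4 q [-0.69  0.18  1.73 -0.    1.22 -0.39]
tool shift mm [-111.     1.5  417.1]
turn about tool y -37.0
```

```bash

python3 -m inch '[-0.0101,0,0.0379,0,0,0,-0.0101,0,0.0379,0,0,0,-0.0101,0,0.0379,0,0,0,-0.0101,0,0.0379,0,0,0,-0.0101,0,0.0379,0,0,0,-0.0101,0,0.0379,0,0,0,-0.0101,0,0.0379,0,0,0,-0.0101,0,0.0379,0,0,0,-0.0101,0,0.0379,0,0,0,-0.0101,0,0.0379,0,0,0]' >/dev/null
python3 -m inch '[-0.0101,0,0.0379,0,0,0,0,0,0,0,-6.2,0,0,0,0,0,-6.2,0,0,0,0,0,-6.2,0,0,0,0,0,-6.2,0,0,0,0,0,-6.2,0,0,0,0,0,-6,0,0,0,0,0,0,0,0,0,0,0,0,0]'|grep gap
python3 go.py 543.7 142 218 20
```

```text
finger_gap: 51.1
t 18.93 tcp [541.9 142.5 244.2] yaw 19.8 tilt 0.18 F [ 0.1  0.2 -0.8] Tq [-0.02 -0.13  0.01] gap 51.1 q [ 0.05  0.1   1.84 -0.    1.21 -0.29]
tool shift mm [ 1.6 26.2 -1.1]
turn about tool y -0.2
```

```bash

python3 -m inch '[0.0015,0.008,-0.001,0,0,0,0,0.007,0,0,0,0,0,0,0,0,0,0]' |grep -E "tcp|force"
python3 go.py 543.7 142 219 20
```

```text
tcp_pos: [543.4, 142.0, 228.4]
force: [-0.2, 0.6, -0.6]
t 19.18 tcp [543.4 142.  228.4] yaw 19.9 tilt 0.24 F [-0.2  0.6 -0.6] Tq [-0.03 -0.09 -0.01] gap 51.3 q [ 0.05  0.12  1.84 -0.    1.18 -0.29]
tool shift mm [ 0.3  9.4 -0.1]
turn about tool y -0.1
```

```bash

python3 -m inch '[0,0.005,0,0,0,0,0,0.004,0,0,0,0,0,0,0,0,0,0]' |grep -E "tcp|force"
python3 -m inch '[0,0.003,0,0,0,0,0,0.002,0,0,0,0,0,0,0,0,0,0]' |grep -E "tcp|force"
python3 -m inch '[0,0.0015,0,0,0,0,0,0,0,0,0,0]' |grep -E "tcp|force"
python3 -m inch '[0,0.001,0,0,0,0,0,0,0,0,0,0]' |grep -E "tcp|force"
python3 go.py 543.7 142 219 20
```

```text
tcp_pos: [544.0, 142.1, 220.9]
force: [0.3, -0.8, -0.6]
tcp_pos: [544.3, 142.2, 216.6]
force: [0.3, -0.6, -1.2]
tcp_pos: [544.5, 142.2, 215.4]
force: [-0.8, -0.9, -1.3]
tcp_pos: [544.5, 142.2, 214.5]
force: [-0.3, 0.9, -0.0]
t 20.02 tcp [544.5 142.2 214.5] yaw 20.0 tilt 0.0 F [-0.3  0.9 -0. ] Tq [ 0.01 -0.09 -0.  ] gap 51.5 q [ 0.05  0.14  1.85  0.    1.15 -0.29]
tool shift mm [-0.8 -4.5  0.1]
turn about tool y -0.0
```

```bash

python3 -m inch '[-0.0007,0.0015,0,0,0,0,0,0.001,0,0,0,0,0,0,0,0,0,0]' |grep -E "tcp|force"
python3 -m inch '[0,0.001,0,0,0,0,0,0,0,0,0,0]' |grep -E "tcp|force"
python3 -m inch '[0,0.001,0,0,0,0,0,0,0,0,0,0]' |grep -E "tcp|force"
python3 -m inch '[0,0.001,0,0,0,0,0,0,0,0,0,0]' |grep -E "tcp|force"
```

```text
tcp_pos: [543.7, 141.9, 211.7]
force: [0.3, -0.2, -0.9]
tcp_pos: [543.9, 141.9, 210.9]
force: [0.2, -0.0, -1.1]
tcp_pos: [543.9, 141.9, 209.9]
force: [0.2, -0.6, -0.6]
tcp_pos: [543.9, 141.9, 208.9]
force: [0.6, -0.5, -0.5]
```

No load at 3 mm below the shoulder, so the middle collar went straight onto the square.

```bash

python3 -m inch '[0,0.004,0,0,0,0,0,0.004,0,0,0,0,0,0,0,0,0,0]' |grep -E "tcp|force"
python3 -m inch '[0,0.004,0,0,0,0,0,0.004,0,0,0,0,0,0,0,0,0,0]' |grep -E "tcp|force"
python3 -m inch '[0,0.002,0,0,0,0,0,0.001,0,0,0,0,0,0,0,0,0,0]' |grep -E "tcp|force"
python3 -m inch '[0,0.001,0,0,0,0,0,0,0,0,0,0]' |grep -E "tcp|force"
python3 -m inch '[0,0.001,0,0,0,0,0,0,0,0,0,0]' |grep -E "tcp|force"
python3 go.py
```

```text
tcp_pos: [543.8, 141.7, 200.1]
force: [1.1, -1.2, -0.8]
tcp_pos: [543.8, 141.8, 192.2]
force: [1.9, -0.9, -1.1]
tcp_pos: [543.9, 141.9, 189.9]
force: [0.5, -1.0, -0.8]
tcp_pos: [543.9, 141.9, 189.0]
force: [1.2, -0.2, -0.3]
tcp_pos: [543.9, 141.9, 188.0]
force: [1.6, -0.6, 0.2]
t 21.85 tcp [543.9 141.9 188. ] yaw 20.0 tilt 0.02 F [ 1.6 -0.6  0.2] Tq [-0.24 -0.35  0.01] gap 51.4 q [ 0.05  0.18  1.86 -0.    1.1  -0.29]
```

```bash

python3 -m inch '[0,0.001,0,0,0,0,0,0,0,0,0,0]' |grep -E "tcp|force"
python3 -m inch '[0,0.0007,0,0,0,0,0,0,0,0,0,0]' |grep -E "tcp|force"
python3 -m inch '[0,0,0,0,0,0,0,0,0,0,0,0,0,0,0,0,0,0]' 0.066|grep -E "tcp|force|gap"
python3 -m inch '[0,-0.02,0,0,0,0,0,-0.025,0,0,0,0,0,-0.025,0,0,0,0,0,0,0,0,0,0,0,0,0,0,0,0]' |grep -E "tcp|force|gap"
python3 - <<'E'
from h import *
a=env.camera("scene")[185:245,360:415,::-1]
cv2.imwrite("pics/s3.png",cv2.resize(a,None,fx=8,fy=8,interpolation=cv2.INTER_CUBIC))
E
python3 go.py 528.6 -166.8 250 20
```

```text
tcp_pos: [544.0, 142.0, 187.3]
force: [0.5, -1.4, 2.6]
tcp_pos: [544.0, 141.9, 186.6]
force: [0.2, -1.6, 4.3]
tcp_pos: [543.3, 142.1, 185.6]
force: [-0.9, -0.2, 0.4]
finger_gap: 65.2
tcp_pos: [544.3, 142.1, 257.3]
force: [0.1, 0.3, -0.2]
finger_gap: 66.2
t 22.9 tcp [543.5 142.  255.6] yaw 20.0 tilt 0.04 F [-0.8 -1.  -0.4] Tq [-0.04 -0.08 -0.  ] gap 66.1 q [ 0.05  0.09  1.83  0.    1.23 -0.29]
tool shift mm [-119.4    5.6 -285.2]
turn about tool y -0.0
```

View pics/s3.png

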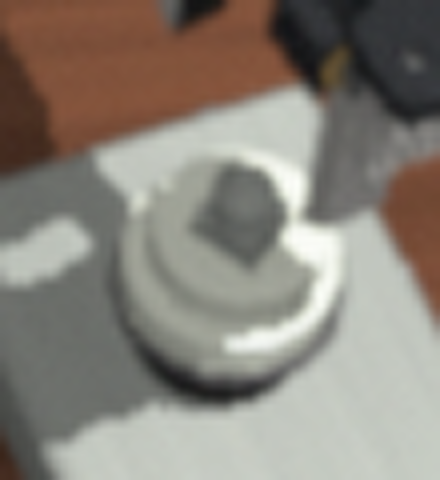

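The middle collar lies flat on the large one. On to the small collar.

```bash

python3 -m inch '[-0.0133,0,-0.0317,0,0,0,-0.0133,0,-0.0317,0,0,0,-0.0133,0,-0.0317,0,0,0,-0.0133,0,-0.0317,0,0,0,-0.0133,0,-0.0317,0,0,0,-0.0133,0,-0.0317,0,0,0,-0.0133,0,-0.0317,0,0,0,-0.0133,0,-0.0317,0,0,0,-0.0133,0,-0.0317,0,0,0]' 0.056 >/dev/null
python3 -m inch '[0,0.03,0,0,0,0,0,0.04,0,0,0,0,0,0.04,0,0,0,0,0,0.01,0,0,0,0,0,0,0,0,0,0,0,0,0,0,0,0]' |grep -E "tcp|force|gap"
python3 go.py 528.6 -166.8 106 20
python3 - <<'E'
from h import *
i=env.camera("scene")[200:275,215:305,::-1]
cv2.imwrite("pics/g3.png",cv2.resize(i,None,fx=8,fy=8,interpolation=cv2.INTER_CUBIC))
E
```

```text
tcp_pos: [528.6, -166.8, 136.1]
force: [0.0, 0.5, 0.5]
finger_gap: 56.2
t 24.15 tcp [ 528.6 -166.8  136.1] yaw 20.0 tilt 0.08 F [0.  0.5 0.5] Tq [-0.04 -0.07 -0.03] gap 56.2 q [-0.51  0.24  1.9   0.    1.   -0.86]
tool shift mm [ 0.  30.1  0. ]
turn about tool y -0.0
```

View pics/g3.png

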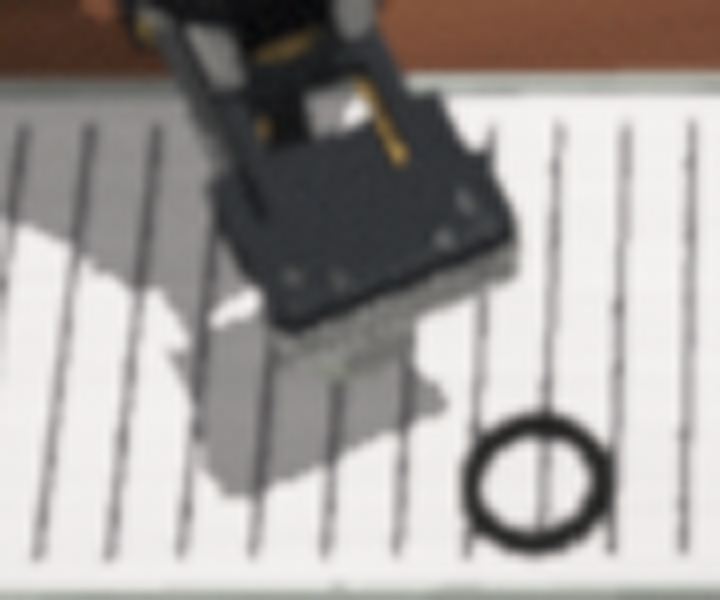

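The finger hides the small collar, which I expect near (258,238), and the drip ring is clear. Descending.

```bash

python3 -m inch '[0,0.016,0,0,0,0,0,0.0145,0,0,0,0,0,0,0,0,0,0,0,0,0,0,0,0]' |grep -E "tcp|force|gap"
python3 -m inch '[0,0,0,0,0,0,0,0,0,0,0,0,0,0,0,0,0,0,0,0,0,0,0,0,0,0,0,0,0,0]' 0.030 5 |grep -E "tcp|force|gap"
python3 -m inch '[0,0,0,0,0,0,0,0,0,0,0,0,0,0,0,0,0,0]' 0.056|grep gap
python3 -m inch '[0,0,0,0,7,0,0,0,0,0,7,0,0,0,0,0,7,0,0,0,0,0,7,0,0,0,0,0,7,0,0,0,0,0,7,0,0,0,0,0,7,0,0,0,0,0,7,0,0,0,0,0,7,0,0,0,0,0,7,0]' >/dev/null
python3 go.py 528.6 -166.8 105 -50
```

```text
tcp_pos: [529.6, -167.3, 107.5]
force: [-0.5, -0.4, 0.0]
finger_gap: 55.7
tcp_pos: [529.6, -167.5, 107.3]
force: [-0.7, 1.3, 6.1]
finger_gap: 41.6
finger_gap: 55.5
t 26.03 tcp [ 528.5 -166.9  105.4] yaw -50.4 tilt 0.04 F [-0.1  0.7 -0.7] Tq [ 0.02 -0.03 -0.01] gap 55.8 q [-0.51  0.29  1.91  0.    0.94  0.37]
tool shift mm [-0.1  0.4  0.2]
turn about tool y -0.4
```

```bash

python3 -m inch '[0,0,0,0,0,0,0,0,0,0,0,0,0,0,0,0,0,0,0,0,0,0,0,0,0,0,0,0,0,0]' 0.030 25 |grep -E "tcp|force|gap"
python3 go.py
python3 -m inch '[0,-0.03,0,0,0,0,0,-0.037,0,0,0,0,0,-0.037,0,0,0,0,0,-0.036,0,0,0,0,0,0,0,0,0,0,0,0,0,0,0,0]'|grep gap
python3 go.py 543.7 142 246 -70
```

```text
tcp_pos: [528.7, -167.0, 105.7]
force: [-0.2, -0.2, 0.4]
finger_gap: 41.2
t 26.45 tcp [ 528.7 -167.   105.7] yaw -50.0 tilt 0.01 F [-0.2 -0.2  0.4] Tq [-0.04 -0.01  0.  ] gap 41.2 q [-0.51  0.29  1.9   0.    0.94  0.36]
finger_gap: 41.1
t 26.95 tcp [ 529.8 -167.6  248.5] yaw -50.0 tilt 0.32 F [-1.   1.1 -0.6] Tq [-0.03 -0.03 -0.04] gap 41.1 q [-0.51  0.08  1.85  0.    1.21  0.36]
tool shift mm [-228.2    1.7  209.7]
turn about tool y 20.0
```

Underside = TCP − 101.7, so the shoulder is at TCP of about 211.7 and home (100) at about 201.7.

```bash

python3 -m inch '[-0.0254,0,0.0233,0,0,0,-0.0254,0,0.0233,0,0,0,-0.0254,0,0.0233,0,0,0,-0.0254,0,0.0233,0,0,0,-0.0254,0,0.0233,0,0,0,-0.0254,0,0.0233,0,0,0,-0.0254,0,0.0233,0,0,0,-0.0254,0,0.0233,0,0,0,-0.0254,0,0.0233,0,0,0]' >/dev/null
python3 -m inch '[0,0,0,0,6.7,0,0,0,0,0,6.7,0,0,0,0,0,6.6,0,0,0.008,0,0,0,0,0,0.007,0,0,0,0,0,0,0,0,0,0,0,0,0,0,0,0]'|grep gap
python3 go.py 543.7 142 219 -70
```

```text
finger_gap: 40.9
t 28.28 tcp [541.8 142.6 229. ] yaw -70.0 tilt 0.19 F [-1.3  0.6 -0.3] Tq [-0.03  0.   -0.  ] gap 40.9 q [0.05 0.12 1.85 0.   1.18 1.28]
tool shift mm [ 1.2 10.   1.6]
turn about tool y 0.0
```

```bash

python3 -m inch '[0.0008,0.005,0.001,0,0,0,0,0.004,0,0,0,0,0,0,0,0,0,0]' |grep -E "tcp|force"
python3 -m inch '[0,0.003,0,0,0,0,0,0.002,0,0,0,0,0,0,0,0,0,0]' |grep -E "tcp|force"
python3 -m inch '[0,0.0015,0,0,0,0,0,0,0,0,0,0]' |grep -E "tcp|force"
python3 -m inch '[0,0.0015,0,0,0,0,0,0,0,0,0,0]' |grep -E "tcp|force"
python3 -m inch '[0,0.001,0,0,0,0,0,0,0,0,0,0]' |grep -E "tcp|force"
python3 go.py 543.7 142 219 -70
```

```text
tcp_pos: [543.5, 142.2, 220.7]
force: [-0.3, -0.8, -0.6]
tcp_pos: [543.7, 142.4, 216.4]
force: [-0.3, 0.0, -0.9]
tcp_pos: [543.8, 142.4, 215.2]
force: [0.4, 0.6, -0.5]
tcp_pos: [543.8, 142.4, 213.6]
force: [0.2, -0.3, -0.3]
tcp_pos: [543.8, 142.4, 212.7]
force: [0.2, -0.4, 0.2]
t 29.28 tcp [543.8 142.4 212.7] yaw -70.0 tilt 0.01 F [ 0.2 -0.4  0.2] Tq [ 0.01 -0.02 -0.02] gap 40.6 q [0.05 0.14 1.85 0.   1.15 1.28]
tool shift mm [ 0.3 -6.3 -0.2]
turn about tool y -0.0
```

```bash

python3 -m inch '[0.0003,0.001,0,0,0,0,0,0,0,0,0,0]' |grep -E "tcp|force"
python3 -m inch '[0,0.001,0,0,0,0,0,0,0,0,0,0]' |grep -E "tcp|force"
python3 -m inch '[0,0.001,0,0,0,0,0,0,0,0,0,0]' |grep -E "tcp|force"
python3 -m inch '[0,0.001,0,0,0,0,0,0,0,0,0,0]' |grep -E "tcp|force"
```

```text
tcp_pos: [543.9, 142.1, 211.6]
force: [0.7, 0.1, -0.9]
tcp_pos: [543.9, 142.1, 210.6]
force: [0.1, 0.3, 0.1]
tcp_pos: [543.8, 142.1, 209.6]
force: [-0.6, -0.4, -0.6]
tcp_pos: [543.9, 142.1, 208.6]
force: [0.7, 0.3, -1.1]
```

Again straight onto the square. Sliding home.

```bash

python3 -m inch '[0,0.003,0,0,0,0,0,0.002,0,0,0,0,0,0,0,0,0,0]' |grep -E "tcp|force"
python3 -m inch '[0,0.001,0,0,0,0,0,0,0,0,0,0]' |grep -E "tcp|force"
python3 -m inch '[0,0.001,0,0,0,0,0,0,0,0,0,0]' |grep -E "tcp|force"
python3 -m inch '[0,0.001,0,0,0,0,0,0,0,0,0,0]' |grep -E "tcp|force"
```

```text
tcp_pos: [543.6, 142.1, 203.1]
force: [-0.3, -0.2, 0.2]
tcp_pos: [543.9, 142.1, 202.6]
force: [0.1, 0.0, 0.0]
tcp_pos: [543.9, 142.1, 201.7]
force: [-0.5, -0.3, -0.7]
tcp_pos: [544.0, 142.1, 201.1]
force: [-1.4, 0.0, 3.3]
```

```bash

python3 -m inch '[0,0.0007,0,0,0,0,0,0,0,0,0,0]' |grep -E "tcp|force"
python3 -m inch '[0,0,0,0,0,0,0,0,0,0,0,0,0,0,0,0,0,0]' 0.06|grep -E "tcp|force|gap"
python3 -m inch '[0,-0.02,0,0,0,0,0,-0.03,0,0,0,0,0,-0.03,0,0,0,0,0,-0.03,0,0,0,0,0,0,0,0,0,0,0,0,0,0,0,0,0,0,0,0,0,0]' |grep -E "clock|tcp|force|gap"
python3 - <<'E'
from h import *
a=env.camera("scene")[150:245,340:435,::-1]
cv2.imwrite("pics/s4.png",cv2.resize(a,None,fx=6,fy=6,interpolation=cv2.INTER_CUBIC))
E
```

```text
tcp_pos: [544.1, 142.2, 200.5]
force: [-1.4, 0.4, 2.6]
tcp_pos: [543.9, 142.1, 199.8]
force: [-0.6, -0.4, 0.6]
finger_gap: 57.5
clock: 31.7
tcp_pos: [543.5, 142.1, 309.0]
force: [-0.1, 0.3, -0.7]
finger_gap: 59.9
```

View pics/s4.png

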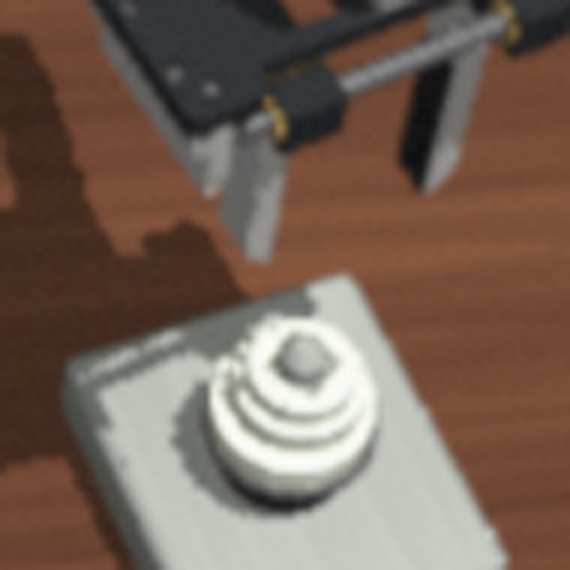

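All three collars are stacked flat and concentric, large, middle, small from the seat up. The gripper is empty and clear.

```bash
python3 -c "
from rig import env
print(env.job_done())"
```

```text
the job is handed in; nothing more can be done
None
```

All three collars are on the spindle in order (large, middle, small), and I handed the job in at about 32 s of the 72 s allowed. `job_done()` gives no verdict, so success rests on my own checks.

- **Large collar:** it landed on the shoulder. I turned it under about 5–6 N until the load fell away at a tool yaw of about 51°, then slid it home.
- **Middle and small collars:** both dropped straight onto the square at the angles I had estimated from the pictures.
- **Heights:** each collar met the expected resistance within about 1–1.5 mm of its calculated home height. The vertical reading stayed below about 6 N while loading (peak 6.0 N), so the spindle should have sunk only 2–3 mm.
- **Last picture:** the three collars lie flat and concentric. The gripper is open and about 100 mm above them, with force readings near zero.

**Checks that disagreed or were missed:**
- Camera positions differed from the arm's by about 2–4 mm, and the first automatic seat fits by about 15 mm. I re-read the seat by hand in both views, and contact with the spindle settled its position.
- I did not look at the other bar things again after the last move. The drip ring looked undisturbed when I picked up the small collar.

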